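# Hold the flask down on the touch mixer behind its splash shield

## Robot

A 6-joint arm with a two-finger parallel gripper is mounted at the origin on a cart in front of the work surface, level with it; the furniture and walls round the work are solid. World frame = base frame: x ahead of the robot, y to its left, z up, the work surface at z = 0. Lengths are in m, angles in degrees, forces in N, time in s.
With the tool pointing down it reaches from about 0.3 to 0.75 m from the base axis. Payload 8.5 kg.
Tool frame: the origin (TCP) lies midway between the tips of the shut fingers; the grasp point (between the pads) lies 19 mm behind it (env.tcp_to_grasp is the z of the grasp point in the tool frame, in m); z points along the fingers, y is the line along which they close (so a half turn about z gives the same grasp; the last joint's range is limited). The gripper opens to 85 mm and grips with 20 to 120 N. Pads are 22 mm wide; open, the fingers measure 114 mm over their backs; the gripper's body (76 mm by 85 mm) begins 54 mm behind the grasp point. The pads swing forward as they close: fully open they stand 13 mm farther back than shut.
Start: joints at [50.976, 21.807, 74.336, -0, 83.858, -12.336], TCP at [0.247, 0.491, 0.231] pointing down, gripper open.
Joint ranges: [-178.18, 178.18], [-50.72, 133.34], [12.68, 142.11], [-81.47, 261.47], [9.98, 163.14], [-165.26, 165.26]. Speed limits (degrees/s): [136.94, 136.94, 180, 180, 180, 180].

## Interface

Orientations are given as a 3x3 rotation matrix whose columns are the frame's x, y, z axes.
In Python, from rig import env, imaging, job, models gives the robot as it stands. The module is installed in compiled form; this text tells all that it offers.
- The arm moves only by the tool jog_arm, never from a script. Its argument "plan" is text: rows parted by semicolons, each of 7 numbers parted by spaces: the turn, a rotation vector about the tool's x, y, z in degrees, then the shift along the tool's x, y, z in cm, then the closure in counts, from 0 (fully open) to 255 (shut). In form: rx ry rz x y z claw; .... A call has 1 to 10 rows; each row shifts and turns the commanded pose from where the row before left it, along the tool's axes as they then stand; what a row does not reach is not made up. A row lasts 1/12 s, in which the tool goes at most 41.7 mm and 7.16 degrees, less where a joint would pass 70% of its speed; a pose out of reach is approached as far as the arm can. A call with a gripper value outside its range is refused whole. The fingers move at their own pace and stop on an object; "grip_force" is the grip in N (left out, the last holds). Time passes only in rows, so rows that do not move let the fingers close. It gives the time, the measured TCP pose, the force, the opening and the grip force at its end, in the units of the state.
- env.observe(): the state, without advancing time (a new reading comes with each control period).
- imaging.get_image(name): name is "side" or "top"; returns a dict with "pixels" (400x640x3 uint8, red, green, blue), "depth" (400x640 float32, m along the optical axis (not along the pixel's ray), 0 where there is no reading), "fov_y" (degrees; the focal length in pixels is half the picture's height over the tangent of half this angle, whatever the lens; pixels are square), "cx", "cy" (the principal point, pixels), "distortion" ([k1, k2, p1, p2, k3] as OpenCV has them; the pictures are not rectified), "world_from_camera" (4x4, takes a point from camera to world coordinates). Camera axes: x right, y down, z forward; pixel columns grow to the right and rows downward; lengths in m; the calibration is good to about 2 mm. A picture is of the moment at which its call begins.
- job.close_job(): hands the job in; it is judged then, once.
Trained networks look in the newest picture that a camera, given by its name, has taken for a name from the list of things; names that differ only in an ending like _2 or _b are one class to them, and where a whole thing is asked for, a point or a joint stands for the part that bears it (a point fixed in the world has none). Each returns a list of dicts, best first, with "confidence" (0 to 1); they miss things now and then, are a little off and sometimes report something else, mostly with a low value. They report only what shows in the picture. A call takes as long as a camera call. They do not tell look-alikes from the thing itself.
- models.outline_of(camera, query): "region" (400x640 bool, what is visible of it) and "bbox" ([centre column, centre row, width, height] in pixels, round what is visible of it).
- models.tip_of(camera, query): "at" ([column, row] in pixels: a listed point, or the origin of a listed thing).
The state is a dict: "time_s": time; "q": joint angles; "qvel": joint speeds; "joint_efforts": joint torques, N m; "position": TCP position; "tool_rot": TCP orientation; "ft_force": force on the tool from outside, world axes, zero at the start; "wrist_torque": the same for the moment, N m; "grip_width": finger opening in m; "gripper_force": force on a finger pad.
Only numpy, scipy, OpenCV 4.12 (cv2) and the standard library are available. Lean on these libraries where they do the work, as an engineer would, in place of code of your own. Each camera call takes 0.05 s, during which the arm holds its last target. There are 200 camera calls.

## Task

Slide the clear sash of the splash shield up to its top stop, where it stays by itself; only then stand the round stoppered flask upright in the sprung ring of the touch mixer and press the flask straight down, without ramming it, until the ring is fully down. Finish while still holding the flask pressed down like that: the push must go through the flask, with the robot not touching the ring itself. Do not tip the flask over, and leave the flux bottle, the small tin and the wooden ring clamp where they are.

Things in the scene. Friction and masses are not known exactly. Their poses are not given: they have to be found in the camera images.
- sash (a joint): how far the shield's clear sash is raised, m: 0 = down on its foot, 0.080 = top stop. It slides straight up; about 9 N raises it and friction keeps it where it is left
- sash_handle (a point): middle of the sash's handle: a level black round bar, 12 mm thick, 90 mm long, on two end uprights on top of the sash, 26 mm free under it. x axis along bar and sash, y square to the sash, z up. At z = 0.177 with the sash down, 0.257 with it up; the fixed posts (200 mm apart over all) end below it, at 152 mm
- shield: splash shield, fixed to the bench: steel foot 210 x 70 x 12 mm, two aluminium channel posts 152 mm high at its ends, the clear sash between them. Origin: centre of the foot's underside on the bench; x along the sash, y square to it, z up
- mixer: touch mixer, fixed to the bench: grey housing 118 x 112 mm with its top 45 mm above the bench, on it a low black rubber cup (top at 55 mm) and three short sleeves round it that carry the sprung steel ring. Origin: centre of its underside on the bench, z up; knob and switch on its -x face
- cradle_ring (a point): centre of the sprung ring, on the centreline of its 8 mm thick round steel bar; the opening is 54 mm across inside, 70 mm outside; three arms lead out to plungers 46 mm from the centre, nothing stands above the ring. z is up: 0.092 with the ring up, 0.072 fully down
- cradle (a joint): how far the ring is pressed down, m: 0 = up, 0.020 = fully down on its stop. The spring resists with 4 N at the start and 12 N at the end and pushes the ring back up when the push stops; the weight of the flask alone does not sink it noticeably
- flask: round amber glass flask with cork stopper, loose, upright, about 0.16 kg. Origin: centre of its underside, z up. Foot 36 mm across; ball body 66 mm across, centre 35 mm up; straight neck 24 mm across from 68 to 112 mm up; lip 29 mm across to 118 mm; stopper 22 mm across to 132 mm. In the ring the ball rests on the bar and centres itself, origin 15 mm below the ring's centre
- flux_bottle: bystander: cream bottle with a black cap, 46 mm across, 94 mm high, loose; origin at the centre of its underside
- small_tin: bystander: low white round tin, 54 mm across, 21 mm high, loose; origin at the centre of its underside
- ring_clamp: bystander: wooden ring clamp lying flat, 121 x 28 x 20 mm, loose; origin at the centre of its underside
Not all that is in view belongs to the job. There is more than one size of the mixer; the one meant has the size given above.

How it is judged (in metres and radians):
On the way, in this order (a step that is already met when the one before it is completed fails the run):
1. the sash is raised to its top stop before the flask is in the ring (value of joint sash above 0.073 m and horizontal distance between flask and cradle_ring above 0.05 m), for 0.2 s.
2. the flask stands upright in the sprung ring (horizontal distance between flask and cradle_ring below 0.006 m and angle between flask's own z axis and vertical below 0.12 rad and z of flask in the frame of cradle_ring between -0.021 and -0.01 m and value of joint sash above 0.07 m), for 0.1 s.
At the end, for the whole second after the job is handed in: Through the last second: sash over 70 of 80 mm up; flask in the ring, within 6 mm of its centre, foot 10-21 mm under the ring, tilt under 7 deg, still; ring over 16.5 of 20 mm down, over 5 N flask to ring, over 2 N robot to flask, robot not touching the ring (all of step 2 and value of joint cradle above 0.0165 m and linear speed of flask below 0.02 m/s and contact force between flask and cradle above 5 N and contact force between any of the fingers, the arm and flask above 2 N and contact force between each of the arm, the fingers and cradle below 0.5 N); the arm keeps its last pose, push and grip.
It fails at once if the flux bottle is moved more than 3 cm (distance of flux_bottle from where it was at the start of the episode above 0.03 m).
It fails at once if the small tin is moved more than 3 cm (distance of small_tin from where it was at the start of the episode above 0.03 m).
It fails at once if the ring clamp is moved more than 3 cm (distance of ring_clamp from where it was at the start of the episode above 0.03 m).
It fails at once if the flask is tipped over (more than 40 degrees) (angle between flask's own z axis and vertical above 0.7 rad).
It fails at once if the flask is rammed into the ring (over 60 N) (contact force between flask and cradle above 60 N).
It also fails if it takes over 43 s, if anything falls off the work surface, if the arm or the gripper's body presses on something with over 40 N, if the wrist force passes 120 N, or if a joint passes its speed limit or range.

## Working session

There is one attempt and no reset: what is moved stays moved. The work goes in short steps, Python scripts to look and compute and a tool call to move; the robot and the scene stay as the last step left them, time stands still between calls to the robot, and variables do not carry over. Pictures are saved under pics/ and viewed, at most 10 in all, crops included, and the job is handed in when it is done.

Besides the shell and the picture viewer there is one more tool, called after ">>>" by a JSON object that holds its "api" and its "payload". jog_arm: Moves the arm, as the interface text tells. Its arguments: {"type":"object","properties":{"plan":{"type":"string"},"grip_force":{"type":"number"}},"required":["plan"]}

```bash
mkdir -p pics; cat > h.py <<'E'
import numpy as np, cv2
from rig import env, imaging, job, models
def K(im):
    f=200/np.tan(np.radians(im["fov_y"])/2)
    return np.array([[f,0,im["cx"]],[0,f,im["cy"]],[0,0,1.]])
def pts(im,px,d=None):
    """pixels Nx2 -> world points at depth d (or measured)"""
    px=np.asarray(px,float).reshape(-1,2)
    n=cv2.undistortPoints(px[:,None],K(im),np.array(im["distortion"]))[:,0]
    if d is None: d=im["depth"][px[:,1].round().astype(int),px[:,0].round().astype(int)]
    c=np.c_[n*np.reshape(d,(-1,1)),np.reshape(d,(-1,1))*np.ones((len(px),1))]
    T=im["world_from_camera"]; return c@T[:3,:3].T+T[:3,3]
def ray_z(im,px,z):
    a=pts(im,px,1.0); o=im["world_from_camera"][:3,3]; v=a-o
    return o+v*((z-o[2])/v[:,2])[:,None]
def region_pts(im,reg):
    v,u=np.nonzero(reg&(im["depth"]>0)); return pts(im,np.c_[u,v])
E
python3 - <<'E'
from h import *
np.set_printoptions(precision=3,suppress=True)
print({k:env.observe()[k] for k in("time_s","ft_force","grip_width","tool_rot")},env.tcp_to_grasp)
for c in("side","top"):
    im=imaging.get_image(c); cv2.imwrite(f"pics/{c}0.png",im["pixels"][...,::-1])
    print(c,im["world_from_camera"],im["fov_y"])
    for q in("shield","mixer","flask","cradle_ring","sash_handle","flux_bottle","small_tin","ring_clamp"):
        for r in models.outline_of(c,q):
            p=region_pts(im,r["region"])
            if len(p): print(q,round(r["confidence"],2),np.round(r["bbox"]),"med",np.median(p,0),"lo",np.percentile(p,2,axis=0),"hi",np.percentile(p,98,axis=0))
        for r in models.tip_of(c,q): print("   tip",q,round(r["confidence"],2),np.round(r["at"],1))
E
```

```text
{'time_s': 0.0, 'ft_force': array([ 0.485, -0.232, -0.559]), 'grip_width': 0.08486750472203286, 'tool_rot': array([[-0.893,  0.449, -0.001],
       [ 0.449,  0.893, -0.001],
       [ 0.   , -0.001, -1.   ]])} -0.0187
side [[-1.    -0.002 -0.019  0.634]
 [ 0.015  0.472 -0.882  0.933]
 [ 0.011 -0.882 -0.471  0.65 ]
 [ 0.     0.     0.     1.   ]] 47.75791528291114
   tip shield 0.94 [362.  314.3]
mixer 0.69 [292. 231.  41.  38.] med [ 0.674 -0.022  0.034] lo [ 0.624 -0.075  0.009] hi [0.724 0.011 0.073]
mixer 0.66 [354. 223.  49.  57.] med [ 0.516 -0.045  0.045] lo [ 0.455 -0.112  0.001] hi [ 0.573 -0.003  0.096]
   tip mixer 0.94 [292.6 239.6]
   tip mixer 0.93 [354.  234.6]
   tip mixer 0.47 [275.7 195.5]
flask 0.87 [321. 185.  23.  42.] med [ 0.595 -0.232  0.055] lo [ 0.567 -0.253  0.002] hi [ 0.623 -0.214  0.132]
   tip flask 0.58 [322.2 200.1]
cradle_ring 0.62 [361. 214.  28.  22.] med [ 0.496 -0.061  0.093] lo [ 0.45 -0.22  0.  ] hi [ 0.545 -0.016  0.097]
cradle_ring 0.58 [292. 222.  27.  26.] med [ 0.676 -0.053  0.069] lo [ 0.639 -0.185 -0.001] hi [ 0.705 -0.004  0.074]
   tip c
[... 2113 characters left out ...]
ux_bottle 0.71 [354. 158.  18.  18.] med [ 0.731 -0.147  0.066] lo [ 0.72  -0.169  0.007] hi [ 0.751 -0.128  0.096]
   tip flux_bottle 0.63 [349.2 162. ]
small_tin 0.53 [254. 159.  18.  18.] med [0.738 0.114 0.02 ] lo [0.715 0.09  0.001] hi [0.764 0.138 0.024]
small_tin 0.36 [200. 236.  46.  90.] med [0.521 0.231 0.077] lo [0.426 0.195 0.008] hi [0.619 0.254 0.211]
   tip small_tin 0.55 [251.2 164.6]
ring_clamp 0.72 [408. 166.  29.  41.] med [ 0.727 -0.301  0.017] lo [ 0.675 -0.333 -0.003] hi [ 0.78  -0.271  0.021]
ring_clamp 0.22 [190. 234.  31.  79.] med [0.522 0.236 0.14 ] lo [0.441 0.218 0.04 ] hi [0.607 0.256 0.212]
   tip ring_clamp 0.88 [409. 166.]
   tip ring_clamp 0.35 [320.9 242.5]
```

View images.

```bash
python3 - <<'E'
import cv2
a=cv2.imread("pics/top0.png")[140:300,150:440]; cv2.imwrite("pics/c1.png",cv2.resize(a,None,fx=2.7,fy=2.7,interpolation=cv2.INTER_CUBIC))
b=cv2.imread("pics/side0.png")[160:340,240:430]; cv2.imwrite("pics/c2.png",cv2.resize(b,None,fx=3.3,fy=3.3,interpolation=cv2.INTER_CUBIC))
E
```

```text
(no output)
```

View pics/c1.png

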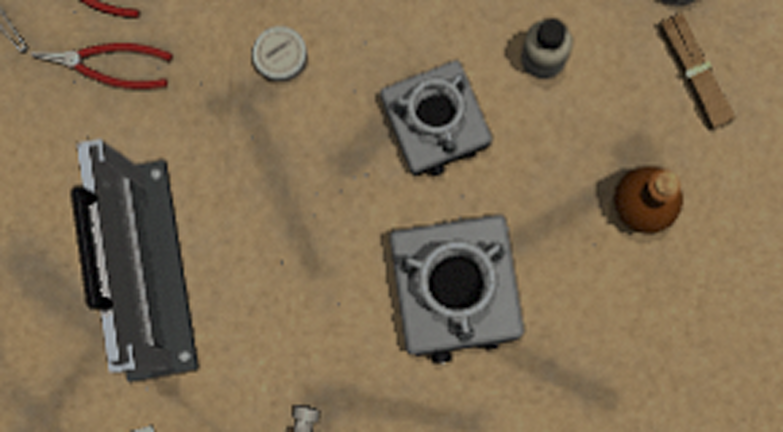

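View pics/c2.png

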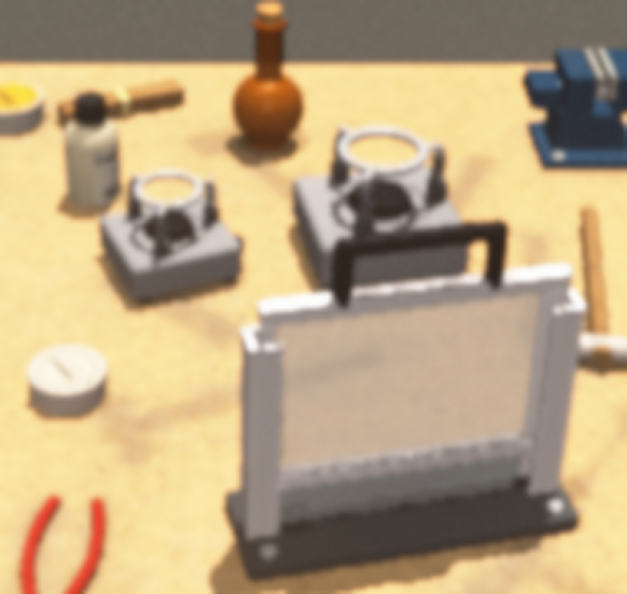

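```bash
python3 - <<'E'
from h import *
np.set_printoptions(precision=4,suppress=True)
for c in("top","side"):
    im=imaging.get_image(c)
    H,W=im["depth"].shape; u,v=np.meshgrid(np.arange(W),np.arange(H)); P=pts(im,np.c_[u.ravel(),v.ravel()]); ok=im["depth"].ravel()>0; P=P[ok]
    box=lambda lo,hi:P[((P>lo)&(P<hi)).all(1)]
    # handle: above posts
    h=box([.4,.18,.16],[.65,.3,.24]); print(c,"handle",len(h),h.min(0),h.max(0))
    hb=h[h[:,2]>h[:,2].max()-.012]; m=hb.mean(0); s=np.linalg.svd(hb[:,:2]-m[:2],full_matrices=False)[2][0]; t=(hb[:,:2]-m[:2])@s
    print("  bar",len(hb),m,"dir",s,np.degrees(np.arctan2(s[1],s[0])),t.min(),t.max())
    # ring
    for nm,lo,hi in(("bigring",[.44,-.13,.08],[.58,0,.105]),("smallring",[.62,-.11,.06],[.73,.02,.08])):
        r=box(lo,hi); (x,y),_=cv2.minEnclosingCircle(r[:,:2].astype(np.float32)); print(nm,len(r),r.mean(0),(x,y))
    f=box([.54,-.30,.118],[.65,-.19,.14]); print("stopper",len(f),f.mean(0),f.min(0),f.max(0))
    f=box([.54,-.30,.07],[.65,-.19,.117]); print("neck",len(f),f.mean(0),f.min(0),f.max(0))
    f=box([.54,-.30,.02],[.65,-.19,.065]); print("ball",len(f),f.mean(0),f.min(0),f.max(0))
E
```

```text
top handle 681 [0.4335 0.2148 0.1609] [0.6146 0.2595 0.2151]
  bar 263 [0.5231 0.237  0.209 ] dir [-0.9804 -0.1968] -168.64882944210012 -0.05182166547099375 0.05077777463068952
bigring 341 [ 0.5106 -0.0635  0.0937] (0.5109704732894897, -0.06408362090587616)
smallring 181 [ 0.6744 -0.0427  0.0709] (0.674572229385376, -0.04226143658161163)
stopper 82 [ 0.5932 -0.2439  0.1285] [ 0.5815 -0.2558  0.118 ] [ 0.6061 -0.2316  0.1367]
neck 55 [ 0.5897 -0.2389  0.0998] [ 0.5798 -0.2588  0.0708] [ 0.6064 -0.2322  0.1169]
ball 356 [ 0.5876 -0.2376  0.0532] [ 0.5625 -0.2766  0.0295] [ 0.625  -0.2122  0.0648]
side handle 1236 [0.432  0.2124 0.16  ] [0.6138 0.2629 0.2126]
  bar 347 [0.5249 0.2413 0.2076] dir [0.9801 0.1983] 11.440139160564446 -0.05116898101269078 0.049128204450925014
bigring 247 [ 0.5109 -0.0598  0.0929] (0.5123094320297241, -0.06131211295723915)
smallring 155 [ 0.6745 -0.0404  0.0704] (0.6750386953353882, -0.041760098189115524)
stopper 53 [ 0.5952 -0.2422  0.1266] [ 0.5832 -0.2578  0.1182] [ 0.6089 -0.2316  0.1329]
neck 133 [ 0.5943 -0.2383  0.0946] [ 0.5801 -0.2484  0.07  ] [ 0.6059 -0.2319  0.1169]
ball 327 [ 0.595  -0.226   0.0451] [ 0.5638 -0.2622  0.0205] [ 0.6256 -0.21    0.0649]
```

c1 and c2 show these look-alikes:
- Large mixer: top (318,244), ring z ≈ 0.093, about 118 mm wide. This one matches the description.
- Small mixer: top (311,180), ring z ≈ 0.070. This is the decoy.
- Flask: only one, at top (393,214).
- Sash handle: black bar at top (183,233), centre about (0.524, 0.239, 0.205), at 11.4°. The sash already stands about 28 mm up.

The ring centre is about (0.511, -0.063) and the flask is about (0.594, -0.243).

>>> {"api": "jog_arm", "payload": {"plan": "0 0 -6.35 0 0 -0.5 0;0 0 -6.35 0 0 -0.5 0;0 0 -6.35 0 0 -0.5 0;0 0 -6.35 0 0 -0.5 0;0 0 -6.35 0 0 -0.5 0;0 0 -6.35 0 0 -0.5 0", "grip_force": 70}}

```text
time_s: 2.3
position: [0.247, 0.4914, 0.2616]
tool_rot: [[-0.979, -0.203, -0.0], [-0.203, 0.979, -0.0], [0.0, -0.0, -1.0]]
ft_force: [0.4, 0.7, 0.8]
grip_width: 0.0853
gripper_force: 0.0
```

>>> {"api": "jog_arm", "payload": {"plan": "0 0 0 -2.2 -3 0 0;0 0 0 -2.2 -3 0 0;0 0 0 -2.2 -3 0 0;0 0 0 -2.2 -3 0 0;0 0 0 -2.2 -3 0 0;0 0 0 -2.2 -3 0 0;0 0 0 -2.2 -3 0 0;0 0 0 -2.2 -3 0 0;0 0 0 -2.2 -3 0 0;0 0 0 -2.2 -3 0 0"}}

```text
time_s: 3.13
position: [0.5232, 0.2394, 0.2614]
tool_rot: [[-0.98, -0.198, 0.0], [-0.198, 0.98, 0.0], [-0.0, 0.0, -1.0]]
ft_force: [0.6, -0.1, 0.9]
grip_width: 0.0853
gripper_force: 0.0
```

```bash
cat > t.py <<'E'
import sys; from h import *
np.set_printoptions(precision=4,suppress=True)
g=np.array([float(a) for a in sys.argv[1:4]]); o=env.observe(); R=np.array(o["tool_rot"])
print(o["time_s"],"pos",o["position"],"shift cm",R.T@(g-o["position"])*100,"yaw y",np.degrees(np.arctan2(R[1,1],R[0,1])),"R",R[2],"F",o["ft_force"],"w",o["grip_width"],"q",o["q"])
E
python3 t.py 0.524 0.239 0.186
```

```text
3.1333 pos [0.5232 0.2394 0.2614] shift cm [-0.075  -0.0514  7.5416] yaw y 101.40601729906037 R [-0.0001  0.     -1.    ] F [ 0.5824 -0.0956  0.8711] w 0.0852702584624172 q [ 12.7989  23.334   66.8876   0.0021  89.7699 -88.6071]
```

>>> {"api": "jog_arm", "payload": {"plan": "0 0 0 0 0 2 0;0 0 0 0 0 2 0;0 0 0 0 0 2 0;0 0 0 0 0 1.4 0;0 0 0 0 0 0 150;0 0 0 0 0 0 255;0 0 0 0 0 0 255;0 0 0 0 0 0 255;0 0 0 0 0 0 255;0 0 0 0 0 0 255"}}

```text
time_s: 3.97
position: [0.523, 0.2375, 0.1882]
tool_rot: [[-0.98, -0.197, 0.003], [-0.197, 0.98, -0.008], [-0.001, -0.009, -1.0]]
ft_force: [5.6, -43.4, 3.8]
grip_width: 0.0125
gripper_force: 21.2
```

>>> {"api": "jog_arm", "payload": {"plan": "0 0 0 0 0 0 255;0 0 0 0 0 0 255;0 0 0 0 0 0 255;0 0 0 0 0 0 255"}}

```text
time_s: 4.3
position: [0.5233, 0.2364, 0.1882]
tool_rot: [[-0.981, -0.196, 0.002], [-0.196, 0.981, -0.009], [-0.0, -0.009, -1.0]]
ft_force: [2.6, -24.0, 3.0]
grip_width: 0.0098
gripper_force: 68.2
```

>>> {"api": "jog_arm", "payload": {"plan": "0 0 0 0 -0.15 0 255;0 0 0 0 -0.1 -0.5 255;0 0 0 0 0 -0.6 255;0 0 0 0 0 -0.6 255;0 0 0 0 0 -0.6 255;0 0 0 0 0 -0.6 255;0 0 0 0 0 -0.6 255;0 0 0 0 0 -0.6 255;0 0 0 0 0 -0.4 255;0 0 0 0 0 0 255"}}

```text
time_s: 5.13
position: [0.5232, 0.2363, 0.2325]
tool_rot: [[-0.981, -0.196, 0.001], [-0.196, 0.981, -0.004], [-0.0, -0.004, -1.0]]
ft_force: [1.7, -10.4, -0.3]
grip_width: 0.0095
gripper_force: 68.9
```

>>> {"api": "jog_arm", "payload": {"plan": "0 0 0 0 -0.05 -0.25 255;0 0 0 0 0 -0.25 255;0 0 0 0 0 -0.15 255;0 0 0 0 0 -0.1 255;0 0 0 0 0 0 255"}}

```text
time_s: 5.55
position: [0.5232, 0.2362, 0.2392]
tool_rot: [[-0.98, -0.197, -0.0], [-0.197, 0.98, -0.003], [0.001, -0.003, -1.0]]
ft_force: [5.1, -8.7, -6.9]
grip_width: 0.0093
gripper_force: 68.5
```

```bash
cat > s.py <<'E'
from h import *
np.set_printoptions(precision=4,suppress=True)
print(env.observe()["ft_force"],env.observe()["position"])
for c in("side","top"):
    im=imaging.get_image(c)
    H,W=im["depth"].shape; u,v=np.meshgrid(np.arange(W),np.arange(H)); P=pts(im,np.c_[u.ravel(),v.ravel()]); P=P[im["depth"].ravel()>0]
    ax=np.array([.980,.198]); t=(P[:,:2]-[.523,.237])@ax; n=(P[:,:2]-[.523,.237])@[-ax[1],ax[0]]
    for a,b in((-.045,-.03),(.03,.045)):  # bar ends, clear of the fingers
        q=P[(t>a)&(t<b)&(abs(n)<.02)&(P[:,2]>.17)]; print(c,len(q),np.percentile(q[:,2],[50,90,97,100]) if len(q) else 0)
    cv2.imwrite(f"pics/{c}_s.png",im["pixels"][...,::-1])
E
python3 s.py
```

```text
[ 5.1165 -8.6519 -6.9122] [0.5232 0.2362 0.2392]
side 329 [0.2197 0.2612 0.4131 0.4368]
side 1082 [0.4198 0.5158 0.5247 0.5287]
top 482 [0.51   0.5237 0.5257 0.5286]
top 135 [0.5182 0.5253 0.5264 0.5272]
```

>>> {"api": "jog_arm", "payload": {"plan": "0 0 0 0 0 -0.1 255;0 0 0 0 0 -0.1 255;0 0 0 0 0 -0.1 255;0 0 0 0 0 0 255"}}

```text
time_s: 5.98
position: [0.5232, 0.2362, 0.2411]
tool_rot: [[-0.98, -0.197, -0.001], [-0.197, 0.98, -0.004], [0.002, -0.003, -1.0]]
ft_force: [6.2, -7.3, -13.2]
grip_width: 0.0095
gripper_force: 68.4
```

>>> {"api": "jog_arm", "payload": {"plan": "0 0 0 0 0 -0.1 255;0 0 0 0 0 -0.1 255;0 0 0 0 0 -0.1 255;0 0 0 0 0 0 255"}}

```text
time_s: 6.32
position: [0.523, 0.2362, 0.2412]
tool_rot: [[-0.981, -0.196, -0.005], [-0.196, 0.981, -0.004], [0.006, -0.003, -1.0]]
ft_force: [12.1, -6.1, -28.9]
grip_width: 0.0094
gripper_force: 67.9
```

>>> {"api": "jog_arm", "payload": {"plan": "0 0 0 0 0 0.3 255;0 0 0 0 0 0.2 255;0 0 0 0 0 0 0;0 0 0 0 0 0 0;0 0 0 0 0 0 0;0 0 0 0 0 0 0;0 0 0 0 0 0 0;0 0 0 0 0 -2 0;0 0 0 0 0 -3 0;0 0 0 0 0 -3 0"}}

```text
time_s: 7.15
position: [0.5222, 0.2379, 0.3215]
tool_rot: [[-0.98, -0.198, -0.002], [-0.198, 0.98, -0.0], [0.002, 0.0, -1.0]]
ft_force: [1.1, 0.1, 0.6]
grip_width: 0.0853
gripper_force: 0.0
```

```bash
python3 s.py; python3 t.py 0.594 -0.2435 0.20
```

```text
[1.0891 0.1101 0.6466] [0.5222 0.2379 0.3215]
side 332 [0.22   0.2612 0.496  0.5198]
side 1063 [0.4961 0.5839 0.594  0.599 ]
top 704 [0.601  0.6147 0.6167 0.6194]
top 76 [0.6114 0.614  0.6143 0.6151]
7.25 pos [0.5236 0.2383 0.3259] shift cm [  2.7685 -48.6262  12.5496] yaw y 101.42991390003651 R [-0.0095  0.0003 -1.    ] F [-0.7692  0.6501  0.9272] w 0.08525444160702264 q [ 12.6856  21.6355  59.2245   0.006   98.5978 -88.7434]
```

>>> {"api": "jog_arm", "payload": {"plan": "0 0 0 0.2 -3.7 0 0;0 0 0 0.2 -3.7 0 0;0 0 0 0.2 -3.7 0 0;0 0 0 0.2 -3.7 0 0;0 0 0 0.2 -3.7 0 0;0 0 0 0.2 -3.7 0 0;0 0 0 0.2 -3.7 0 0;0 0 0 0.2 -3.7 0 0;0 0 0 0.2 -3.7 0 0;0 0 0 0.2 -3.7 0 0"}}

```text
time_s: 8.08
position: [0.5761, -0.1304, 0.3203]
tool_rot: [[-0.98, -0.198, -0.0], [-0.198, 0.98, 0.0], [0.0, 0.0, -1.0]]
ft_force: [0.1, 0.7, 0.7]
grip_width: 0.085
gripper_force: 0.0
```

>>> {"api": "jog_arm", "payload": {"plan": "0 0 0 0.2 -3.7 1 0;0 0 0 0.2 -3.7 1 0;0 0 0 0.2 -3.7 1 0;0 0 0 0 -0.5 2 0;0 0 0 0 0 3 0;0 0 0 0 0 3 0;0 0 0 0 0 1 0;0 0 0 0 0 0 0"}}

```text
time_s: 8.75
position: [0.5924, -0.243, 0.1979]
tool_rot: [[-0.98, -0.198, -0.005], [-0.198, 0.98, 0.003], [0.004, 0.004, -1.0]]
ft_force: [0.1, -0.3, 0.3]
grip_width: 0.0855
gripper_force: 0.0
```

```bash
python3 s.py; python3 t.py 0.595 -0.2435 0.076;  python3 - <<'E'
import cv2
a=cv2.imread("pics/side_s.png")[100:340,220:460]; cv2.imwrite("pics/c3.png",cv2.resize(a,None,fx=2.4,fy=2.4,interpolation=cv2.INTER_CUBIC))
E
```

```text
[ 0.116  -0.3016  0.3221] [ 0.5924 -0.243   0.1979]
side 313 [0.2174 0.2595 0.2625 0.264 ]
side 291 [0.21   0.2597 0.2625 0.2636]
top 108 [0.2278 0.2628 0.2645 0.2652]
top 107 [0.2269 0.2628 0.2646 0.2655]
8.85 pos [ 0.5938 -0.2437  0.2021] shift cm [-0.1088  0.0065 12.6116] yaw y 101.43144548507615 R [-0.0012 -0.0011 -1.    ] F [-0.1394  0.4832  0.0673] w 0.08519095758272391 q [ -32.8607   32.2794   61.2797    0.0002   86.3487 -134.2922]
```

View pics/c3.png

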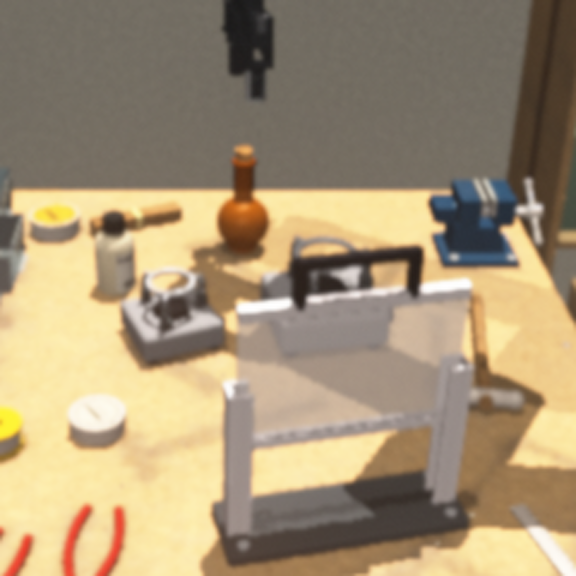

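>>> {"api": "jog_arm", "payload": {"plan": "0 0 0 -0.1 0 3 0;0 0 0 0 0 3 0;0 0 0 0 0 3 0;0 0 0 0 0 2.5 0;0 0 0 0 0 1.3 0;0 0 0 0 0 0 80;0 0 0 0 0 0 120;0 0 0 0 0 0 150", "grip_force": 40}}

```text
time_s: 9.52
position: [0.5954, -0.244, 0.0753]
tool_rot: [[-0.98, -0.198, 0.004], [-0.198, 0.98, -0.002], [-0.003, -0.003, -1.0]]
ft_force: [-0.2, -0.0, 0.4]
grip_width: 0.0514
gripper_force: 0.0
```

>>> {"api": "jog_arm", "payload": {"plan": "0 0 0 0 0 0 170;0 0 0 0 0 0 190;0 0 0 0 0 0 210;0 0 0 0 0 0 230;0 0 0 0 0 0 255;0 0 0 0 0 0 255"}}

```text
time_s: 10.02
position: [0.5949, -0.2441, 0.0742]
tool_rot: [[-0.98, -0.198, 0.002], [-0.198, 0.98, -0.002], [-0.002, -0.002, -1.0]]
ft_force: [0.1, -0.9, 6.5]
grip_width: 0.0242
gripper_force: 38.7
```

```bash
cat > f.py <<'E'
from h import *
np.set_printoptions(precision=4,suppress=True)
print(env.observe()["position"],env.observe()["ft_force"],env.observe()["grip_width"])
from scipy.optimize import least_squares
for c in("top","side"):
    im=imaging.get_image(c); cv2.imwrite(f"pics/{c}_f.png",im["pixels"][...,::-1])
    r=models.outline_of(c,"flask")[:1]
    if not r: continue
    reg=cv2.erode(r[0]["region"].astype(np.uint8),np.ones((3,3)))>0
    p=region_pts(im,reg); p=p[(abs(p-np.median(p,0))<.05).all(1)]
    s=least_squares(lambda c:np.linalg.norm(p-c,axis=1)-.033,np.median(p,0),loss="soft_l1",f_scale=.002).x
    print(c,r[0]["confidence"],len(p),"ball centre",s)
E
python3 f.py; python3 - <<'E'
import cv2
a=cv2.imread("pics/side_f.png")[130:230,260:400]; cv2.imwrite("pics/c4.png",cv2.resize(a,None,fx=4,fy=4,interpolation=cv2.INTER_CUBIC))
E
```

```text
[ 0.5949 -0.2441  0.0742] [ 0.0819 -0.9412  6.5276] 0.024168411369044185
top 0.55 41 ball centre [ 0.7744 -0.28   -0.0146]
side 0.91 334 ball centre [ 0.5937 -0.2446  0.0354]
```

View pics/c4.png

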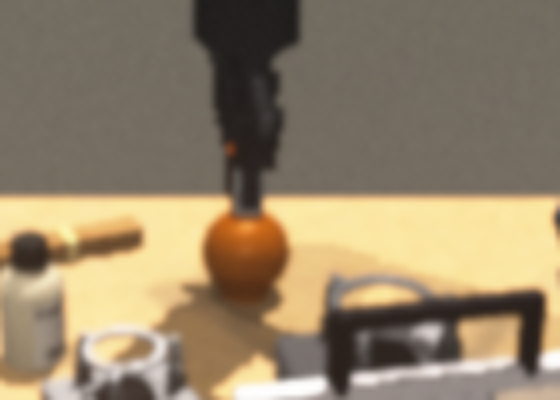

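c4 shows the neck gripped at (248,190) with the flask upright. Next I lift it and refine the ring centre.

>>> {"api": "jog_arm", "payload": {"plan": "0 0 0 0 0 0 255;0 0 0 0 0 -1 255;0 0 0 0 0 -2 255;0 0 0 0 0 -3 255;0 0 0 0 0 -3 255;0 0 0 0 0 -3 255;0 0 0 0 0 -2 255;0 0 0 0 0 0 255", "grip_force": 70}}

```text
time_s: 10.88
position: [0.5953, -0.2439, 0.2181]
tool_rot: [[-0.98, -0.198, 0.007], [-0.198, 0.98, -0.004], [-0.006, -0.005, -1.0]]
ft_force: [-0.1, 0.3, -0.8]
grip_width: 0.0239
gripper_force: 68.6
```

```bash
python3 f.py; python3 - <<'E'
from h import *
from scipy.optimize import least_squares
np.set_printoptions(precision=4,suppress=True)
for c in("top","side"):
    im=imaging.get_image(c)
    H,W=im["depth"].shape; u,v=np.meshgrid(np.arange(W),np.arange(H)); P=pts(im,np.c_[u.ravel(),v.ravel()]); P=P[im["depth"].ravel()>0]
    r0=np.hypot(P[:,0]-.511,P[:,1]+.063); p=P[(r0<.038)&(r0>.02)&(abs(P[:,2]-.092)<.01)]
    f=lambda s:np.hypot(np.hypot(p[:,0]-s[0],p[:,1]-s[1])-.031,p[:,2]-s[2])-.004
    s=least_squares(f,[.511,-.063,.092],loss="soft_l1",f_scale=.001); print(c,len(p),s.x,np.abs(f(s.x)).mean())
E
```

```text
[ 0.5953 -0.2439  0.2181] [-0.0794  0.3261 -0.7601] 0.023947653152188688
top 0.5 20 ball centre [ 0.5677 -0.2708  0.2304]
side 0.66 382 ball centre [ 0.5926 -0.2434  0.1738]
top 279 [ 0.5116 -0.0638  0.0916] 0.0011303720387749149
side 107 [ 0.5112 -0.0645  0.0927] 0.0009476243625620718
```

>>> {"api": "jog_arm", "payload": {"plan": "0 0 0 0.3 1.2 0 255;0 0 0 0.6 2.5 0 255;0 0 0 0.7 3 0 255;0 0 0 0.7 3 0 255;0 0 0 0.7 3 0 255;0 0 0 0.7 3 0 255;0 0 0 0.5 2.2 0 255;0 0 0 0.3 1.3 0 255;0 0 0 0 0 0 255;0 0 0 0 0 0 255"}}

```text
time_s: 12.02
position: [0.5124, -0.0642, 0.2126]
tool_rot: [[-0.98, -0.199, -0.0], [-0.199, 0.98, -0.0], [0.0, -0.0, -1.0]]
ft_force: [0.9, -0.8, -0.9]
grip_width: 0.0231
gripper_force: 68.7
```

```bash
python3 t.py 0.5125 -0.064 0.1515; python3 f.py
```

```text
12.0167 pos [ 0.5124 -0.0642  0.2126] shift cm [-0.0168  0.0232  6.1128] yaw y 101.4537253812999 R [ 0.0002 -0.0002 -1.    ] F [ 0.8577 -0.7909 -0.8947] w 0.023142645247572736 q [ -20.2898   19.3063   81.4865   -0.0175   79.209  -121.7403]
[ 0.5124 -0.0642  0.2126] [ 0.8577 -0.7909 -0.8947] 0.023142645247572736
top 0.49 13 ball centre [ 0.5135 -0.0649  0.1786]
side 0.82 460 ball centre [ 0.5112 -0.0656  0.1736]
```

>>> {"api": "jog_arm", "payload": {"plan": "0 0 0 0 0.05 1 255;0 0 0 0 0 1.5 255;0 0 0 0 0 1.5 255;0 0 0 0 0 1 255;0 0 0 0 0 0.5 255;0 0 0 0 0 0.2 255;0 0 0 0 0 0.1 255;0 0 0 0 0 0.1 255;0 0 0 0 0 0 255"}}

```text
time_s: 12.97
position: [0.5123, -0.0638, 0.1542]
tool_rot: [[-0.98, -0.198, 0.001], [-0.198, 0.98, -0.0], [-0.001, -0.0, -1.0]]
ft_force: [1.0, 0.3, -0.8]
grip_width: 0.0236
gripper_force: 68.7
```

>>> {"api": "jog_arm", "payload": {"plan": "0 0 0 0 0 0.1 255;0 0 0 0 0 0.1 255;0 0 0 0 0 0.1 255;0 0 0 0 0 0 255"}}

```text
time_s: 13.3
position: [0.5126, -0.064, 0.1513]
tool_rot: [[-0.98, -0.198, 0.002], [-0.198, 0.98, -0.001], [-0.002, -0.001, -1.0]]
ft_force: [1.6, -1.8, 1.9]
grip_width: 0.0235
gripper_force: 69.0
```

>>> {"api": "jog_arm", "payload": {"plan": "0 0 0 0 0 0.1 255;0 0 0 0 0 0.15 255;0 0 0 0 0 0.15 255;0 0 0 0 0 0.15 255;0 0 0 0 0 0.15 255;0 0 0 0 0 0.15 255;0 0 0 0 0 0 255"}}

```text
time_s: 13.88
position: [0.5125, -0.0639, 0.1424]
tool_rot: [[-0.98, -0.198, 0.001], [-0.198, 0.98, -0.001], [-0.001, -0.001, -1.0]]
ft_force: [3.9, -3.8, 5.8]
grip_width: 0.0232
gripper_force: 69.7
```

>>> {"api": "jog_arm", "payload": {"plan": "0 0 0 -0.05 -0.05 0.1 255;0 0 0 -0.05 -0.05 0.15 255;0 0 0 0 0 0.15 255;0 0 0 0 0 0.15 255;0 0 0 0 0 0.15 255;0 0 0 0 0 0 255"}}

```text
time_s: 14.38
position: [0.513, -0.0642, 0.1354]
tool_rot: [[-0.98, -0.198, -0.001], [-0.198, 0.98, 0.0], [0.0, 0.0, -1.0]]
ft_force: [1.5, -1.1, 7.5]
grip_width: 0.023
gripper_force: 69.5
```

Side forces are down. I keep pressing.

>>> {"api": "jog_arm", "payload": {"plan": "0 0 0 0 0 0.1 255;0 0 0 0 0 0.1 255;0 0 0 0 0 0.1 255;0 0 0 0 0 0 255"}}

```text
time_s: 14.72
position: [0.513, -0.0642, 0.1326]
tool_rot: [[-0.98, -0.198, -0.0], [-0.198, 0.98, 0.0], [0.0, 0.0, -1.0]]
ft_force: [0.4, -1.4, 8.6]
grip_width: 0.0232
gripper_force: 69.6
```

```bash
python3 f.py;python3 - <<'E'
from h import *
from scipy.optimize import least_squares
np.set_printoptions(precision=4,suppress=True)
for c in("top","side"):
    im=imaging.get_image(c)
    H,W=im["depth"].shape; u,v=np.meshgrid(np.arange(W),np.arange(H)); P=pts(im,np.c_[u.ravel(),v.ravel()]); P=P[im["depth"].ravel()>0]
    r0=np.hypot(P[:,0]-.511,P[:,1]+.064); p=P[(r0<.038)&(r0>.027)&(abs(P[:,2]-.080)<.015)]
    f=lambda s:np.hypot(np.hypot(p[:,0]-s[0],p[:,1]-s[1])-.031,p[:,2]-s[2])-.004
    s=least_squares(f,[.511,-.063,.078],loss="soft_l1",f_scale=.001); print(c,len(p),s.x,np.abs(f(s.x)).mean())
E
```

```text
[ 0.513  -0.0642  0.1326] [ 0.424  -1.4308  8.5871] 0.023167348217855238
top 0.3 238 ball centre [ 0.7542 -0.1537  0.0612]
side 0.91 165 ball centre [ 0.5111 -0.0648  0.0941]
top 30 [ 0.5119 -0.0648  0.0745] 0.0008235713460828574
side 135 [ 0.511  -0.0625  0.0802] 0.0021599927640691477
```

>>> {"api": "jog_arm", "payload": {"plan": "0 0 0 0 0 0.1 255;0 0 0 0 0 0.1 255;0 0 0 0 0 0 255"}}

```text
time_s: 15.27
position: [0.5132, -0.0643, 0.1314]
tool_rot: [[-0.98, -0.198, 0.001], [-0.198, 0.98, -0.0], [-0.0, -0.0, -1.0]]
ft_force: [-0.8, -1.8, 13.8]
grip_width: 0.0233
gripper_force: 69.8
```

>>> {"api": "jog_arm", "payload": {"plan": "0 0 0 0 0 0.1 255;0 0 0 0 0 0 255;0 0 0 0 0 0 255;0 0 0 0 0 0 255;0 0 0 0 0 0 255"}}

```text
time_s: 15.68
position: [0.5133, -0.0643, 0.1312]
tool_rot: [[-0.98, -0.198, 0.002], [-0.198, 0.98, -0.001], [-0.001, -0.001, -1.0]]
ft_force: [-2.0, -1.5, 22.1]
grip_width: 0.0235
gripper_force: 70.2
```

```bash
python3 f.py; python3 - <<'E'
import cv2
a=cv2.imread("pics/top_f.png")[190:300,260:400]; b=cv2.imread("pics/side_f.png")[150:260,290:430]
cv2.imwrite("pics/c5.png",cv2.resize(cv2.hconcat([a,b]),None,fx=2.8,fy=2.8,interpolation=cv2.INTER_CUBIC))
E
```

```text
[ 0.5133 -0.0643  0.1312] [-2.0475 -1.49   22.1363] 0.023516527677221313Traceback (most recent call last):
  File "f.py", line 10, in <module>
    p=region_pts(im,reg); p=p[(abs(p-np.median(p,0))<.05).all(1)]
  File "h.py", line 17, in region_pts
    v,u=np.nonzero(reg&(im["depth"]>0)); return pts(im,np.c_[u,v])
                                                ~~~^^^^^^^^^^^^^^^
  File "h.py", line 9, in pts
    n=cv2.undistortPoints(px[:,None],K(im),np.array(im["distortion"]))[:,0]
      ~~~~~~~~~~~~~~~~~~~^^^^^^^^^^^^^^^^^^^^^^^^^^^^^^^^^^^^^^^^^^^^^
cv2.error: OpenCV(4.12.0) /io/opencv/modules/calib3d/src/undistort.dispatch.cpp:347: error: (-215:Assertion failed) CV_IS_MAT(_src) && CV_IS_MAT(_dst) && (_src->rows == 1 || _src->cols == 1) && (_dst->rows == 1 || _dst->cols == 1) && _src->cols + _src->rows - 1 == _dst->rows + _dst->cols - 1 && (CV_MAT_TYPE(_src->type) == CV_32FC2 || CV_MAT_TYPE(_src->type) == CV_64FC2) && (CV_MAT_TYPE(_dst->type) == CV_32FC2 || CV_MAT_TYPE(_dst->type) == CV_64FC2) in function 'cvUndistortPointsInternal'
```

View pics/c5.png

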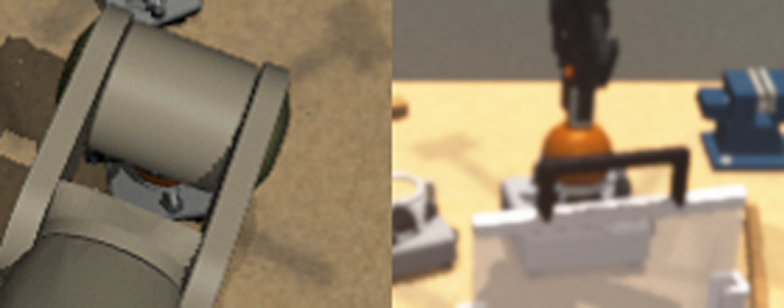

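The right half of c5 shows the flask upright in the ring at (578,150), with the sash still up. The push is 22 N against the stop, about 20 mm down (TCP 0.1515 → 0.1312), and side forces are small.

```bash
python3 -c "
from rig import job; print(job.close_job())"
```

```text
the job is handed in; nothing more can be done
None
```

I handed the job in with the sash at its top stop and the flask gripped upright in the ring, pressed about 20 mm down onto its stop at about 22 N; no verdict came back on hand-in.

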